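# Screw on the camera-rig elbow and aim it at the tape cross

## Task

The pipe elbow of the close-up camera rig is only started on its upright threaded stub. Screw it farther on, clockwise seen from above, and stop when its open end points straight at the centre of the tape cross on the table; do not get there by unscrewing it. Let go of it, and leave the other things on the table where they lie.

Things in the scene. Friction and masses are not known exactly. Their poses are not given: they have to be found in the camera images.
- flange: Round grey iron floor flange, 100 mm across, screwed to the table and immovable, with an upright 33 mm steel pipe in it whose threaded top, 142 mm above the table, is the stub. Origin: centre of the flange's underside, on the table; z is up and is the axis about which the elbow turns; its x, y have no visible meaning.
- elbow (a joint): Turning of the elbow on the stub, rad; grows as it is screwed on, clockwise from above (the outlet's bearing falls by the same angle). Starts at 0.2 to 1.7; less is unscrewing, below 0 counts as unscrewed; the thread binds at 5.6. A full turn brings it 2.3 mm down. It takes 0.45 N m to turn (about 5 N at 85 mm from the axis) and stays where it is left.
- outlet (a point): Centre of the outlet, the open end of the elbow's side pipe, 120 mm from the stub's axis, 170 mm above the table. Its x points level out of the pipe, the way the outlet points; z is up. The side pipe, 33 mm thick, is free to grasp or push from 40 to 120 mm from the stub's axis, nothing beneath; the elbow itself is 47 mm thick, reaches 21 mm behind the stub's axis and 24 mm above the pipe's axis.
- cross: Mark on the table, a flat cross of white cloth tape, two strips 100 x 24 mm, 190 to 275 mm from the stub's axis. Origin: its centre, on the table. Its yaw does not matter.
- tape_roll: Bystander: roll of dark cloth tape lying flat, 110 mm across, 48 mm high, with a hole of 82 mm. Origin: centre of its underside.
- multimeter: Bystander: orange multimeter lying on its back, 170 x 85 x 47 mm, long along x. Origin: centre of its underside.
- camera_arm: Bystander: small black camera, lens up, on a 33 mm pipe with an iron coupling, to be fitted later; lies along its x, from 100 mm behind to 97 mm ahead of the origin, 60 mm wide, 68 mm high. Origin: on the table under the pipe.
Not all that is in view belongs to the job. Of the things shaped like the flange, the grey one is meant.

How it is judged:
By the outcome, as a careful person would: the job done as asked, in the order asked, and still so for the second after the job is handed in, with the robot touching nothing.
It also fails if it takes over 38 s, if anything falls off the work surface, if the arm or the gripper's body presses on something with over 40 N, if the wrist force passes 120 N, or if a joint passes its speed limit or range.

## Robot

A 6-joint arm with a two-finger parallel gripper is mounted at the origin on the work surface. World frame = base frame: x ahead of the robot, y to its left, z up, the work surface at z = 0. Lengths are in m, angles in rad, forces in N, time in s.
With the tool pointing down it reaches from about 0.325 to 0.875 m from the base axis. Payload 4.4 kg.
Tool frame: the origin (TCP) lies on the centre line of the jaws, within the pads' length; the fingertips stand 19 mm ahead of it and the grasp point (between the pads) is the TCP (manip.tips_ahead is the distance from the TCP to the fingertips, in m); z points along the fingers, x is the direction in which the jaws open and shut, and the axes are right-handed (so a half turn about z gives the same grasp; the last joint's range is limited). The gripper opens to 85 mm and grips with 20 to 120 N. Pads are 22 mm wide; open, the fingers measure 114 mm over their backs; the gripper's body (76 mm by 85 mm) begins 54 mm behind the grasp point. The pads swing forward as they close: fully open they stand 13 mm farther back than shut.
Start: joints at [-1.46, 0.207, 1.542, -0, 1.393, -0.15], TCP at [0.149, -0.555, 0.25] pointing down, gripper open.
Joint ranges: [-2.73, 2.73], [-0.86, 2.22], [0.23, 2.46], [-1.11, 4.25], [0.08, 2.63], [-2.82, 2.82]. Speed limits (rad/s): [2.79, 2.79, 3.14, 3.14, 3.14, 3.14].

## Interface

Orientations are given as a rotation vector (axis times angle).
In Python, from cell import manip, kinematics, eyes, readout gives the robot as it stands. The module is installed in compiled form; this text tells all that it offers. Calls block until the motion is done:
- manip.move_ptp(position, orientation): joint-space move of the TCP to a pose.
- manip.move_l(position, frame=None, feed=0.15): straight line of the TCP; frame=None keeps the orientation; feed is the mean speed in m/s.
- manip.move_joints(angles): joint-space move.
- manip.move_gripper(opening, effort=None): opening from 0.0 (shut) to 1.0 (fully open); effort is the grip in N (None keeps the last); returns when the fingers have stopped.
- manip.pause(seconds).
- kinematics.ik(position, orientation): joint angles nearest the present ones, or None.
- eyes.snapshot(name): name is "side" or "top" or "wrist"; returns the picture (384x512x3 uint8, red, green, blue); there is no depth.
- eyes.camera_params(name): a dict with "camera_matrix" (3x3 intrinsics, pixels), "D" ([k1, k2, p1, p2, k3] as OpenCV has them; the pictures are not rectified), "origin" and "rotation" of the camera in the world; the wrist camera has in their place "T_tool_cam" (4x4, takes a point from camera to tool coordinates, whose origin is the TCP and whose axes are the tool frame's). Camera axes: x right, y down, z forward; pixel columns grow to the right and rows downward; lengths in m; the calibration is good to about 2 mm. A picture is of the moment at which its call begins: read the wrist's pose just before it. camera_params takes no time and is no camera call.
A pose or a line that the arm cannot do raises manip.PlanningError and nothing moves.
- manip.sign_off(): hands the job in, once; it reports no verdict.
Readings, each from a call of its own:
- readout.read_time(): time.
- readout.read_joints(): joint angles.
- readout.read_qd(): joint speeds.
- readout.read_joint_efforts(): joint torques, N m.
- readout.read_tcp_pos(): TCP position.
- readout.read_tcp_rot(): TCP orientation.
- readout.read_force(): force on the tool from outside, world axes, zero at the start.
- readout.read_moment(): the same for the moment, N m.
- readout.read_finger_gap(): opening from 0.0 (shut) to 1.0 (fully open).
Only numpy, scipy, OpenCV 4.12 (cv2) and the standard library are available. Lean on these libraries where they do the work, as an engineer would, in place of code of your own. Each camera call takes 0.05 s, during which the arm holds its last target. There are 200 camera calls.

## Working session

There is one attempt and no reset: what is moved stays moved. The work goes in short steps, each a Python script; the robot and the scene stay as the last script left them, time stands still between calls to the robot, and variables do not carry over. Pictures are saved under pics/ and viewed, about 8 in all and at most 12, crops included, and the job is handed in when it is done.

```bash
mkdir -p pics
python3 - <<'E'
from cell import manip, kinematics, eyes, readout
import cv2,numpy as np
for n in ("side","top"):
    im=eyes.snapshot(n); cv2.imwrite(f"pics/{n}0.png",im[:,:,::-1]); p=eyes.camera_params(n)
    print(n,p)
a=cv2.imread("pics/side0.png");b=cv2.imread("pics/top0.png")
cv2.imwrite("pics/side0.png",cv2.resize(a,(800,600)));cv2.imwrite("pics/raw_side.png",a)
cv2.imwrite("pics/raw_top.png",b);cv2.imwrite("pics/top0.png",cv2.resize(b,(800,600)))
print(readout.read_time(),eyes.camera_params("wrist"))
E
```

```text
side {'camera_matrix': array([[479.17579039,   0.        , 253.30997977],
       [  0.        , 479.17579039, 187.81984007],
       [  0.        ,   0.        ,   1.        ]]), 'D': array([-0.04417905,  0.        ,  0.        ,  0.        ,  0.        ]), 'origin': array([0.41722113, 1.30445171, 1.05449893]), 'rotation': array([-0.14956221,  2.73955595, -1.42403712])}
top {'camera_matrix': array([[373.71367591,   0.        , 251.72752167],
       [  0.        , 373.71367591, 197.44594621],
       [  0.        ,   0.        ,   1.        ]]), 'D': array([-0.0545824,  0.       ,  0.       ,  0.       ,  0.       ]), 'origin': array([ 0.49076425, -0.01113807,  1.41142564]), 'rotation': array([-2.22198015,  2.17443553, -0.03652992])}
0.1 {'camera_matrix': array([[337.97582618,   0.        , 254.20432047],
       [  0.        , 337.97582618, 195.19003067],
       [  0.        ,   0.        ,   1.        ]]), 'D': array([-0.06257737,  0.        ,  0.        ,  0.        ,  0.        ]), 'T_tool_cam': array([[ 9.99999150e-01, -1.29045774e-03, -1.85154199e-04,
         5.58254508e-05],
       [ 1.28596103e-03,  9.53081938e-01,  3.02709706e-01,
        -7.87628308e-02],
       [-2.14166961e-04, -3.02709687e-01,  9.53082787e-01,
        -1.23321730e-01],
       [ 0.00000000e+00,  0.00000000e+00,  0.00000000e+00,
         1.00000000e+00]])}
```

View pics/top0.png

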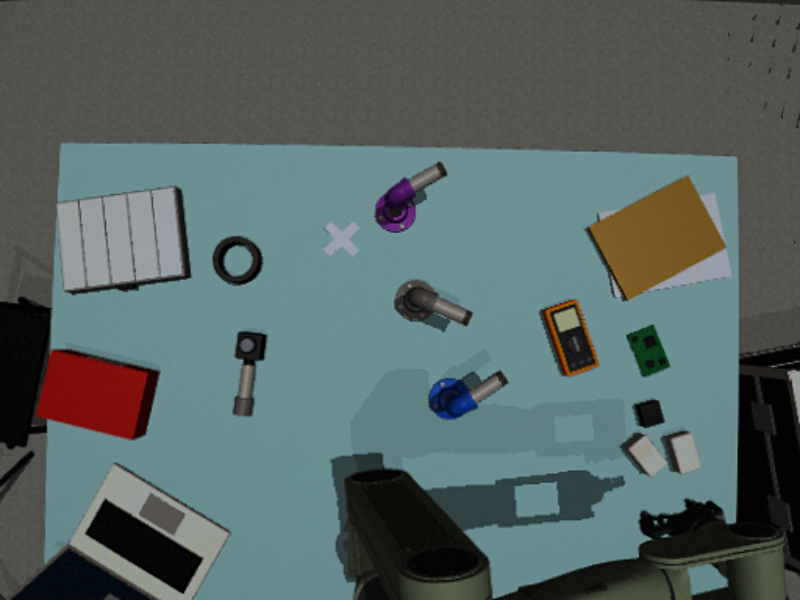

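View pics/side0.png

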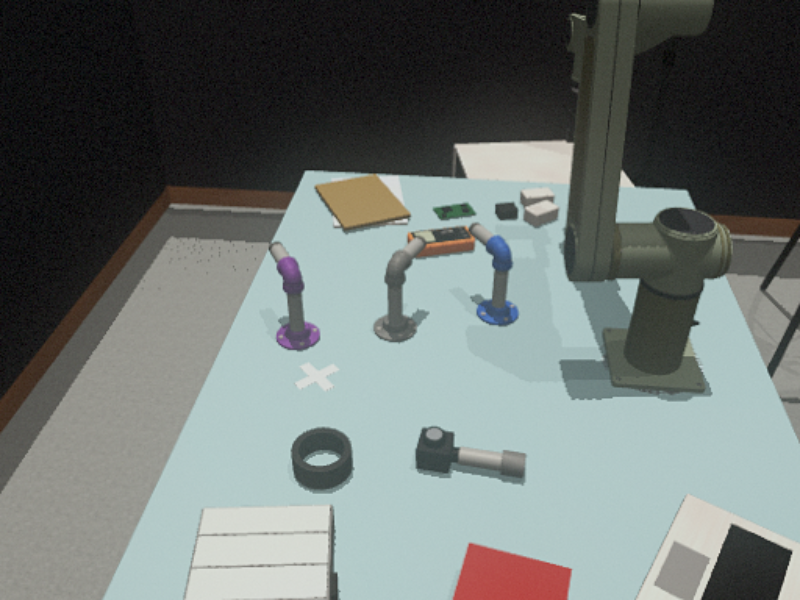

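The top view shows the grey flange at about (415,300), its outlet at (468,318), and the cross at (341,239), all in the 800-px picture. The purple and blue units are decoys. The turn needed is roughly 190° clockwise, passing the side facing the robot.

```bash
cat > h.py <<'E'
import numpy as np,cv2
from cell import manip, kinematics, eyes, readout
from scipy.spatial.transform import Rotation as R
def cam(n,T=None):
    p=eyes.camera_params(n)
    if n=="wrist":
        M=T@p["T_tool_cam"]; return p["camera_matrix"],p["D"],M[:3,:3],M[:3,3]
    r=np.asarray(p["rotation"]); r=r if r.shape==(3,3) else R.from_rotvec(r).as_matrix()
    return p["camera_matrix"],p["D"],r,p["origin"]
def tool():
    T=np.eye(4);T[:3,:3]=R.from_rotvec(readout.read_tcp_rot()).as_matrix();T[:3,3]=readout.read_tcp_pos();return T
def plane(c,px,z):
    K,D,r,o=c
    u=cv2.undistortPoints(np.asarray(px,float).reshape(-1,1,2),K,D).reshape(-1,2)
    d=np.c_[u,np.ones(len(u))]@r.T
    return o+d*((z-o[2])/d[:,2])[:,None]
def proj(c,P):
    K,D,r,o=c
    return cv2.projectPoints((np.atleast_2d(P)-o)@r,np.zeros(3),np.zeros(3),K,D)[0].reshape(-1,2)
E
python3 - <<'E'
from h import *
b=cv2.imread("pics/raw_top.png");a=cv2.imread("pics/raw_side.png")
hs=cv2.cvtColor(b,cv2.COLOR_BGR2HSV)
print(b[170,240],b[152,218],b[192,262],b[200,285],b[204,275],b[205,282])
ct=cam("top");cs=cam("side")
def blob(im,x0,y0,x1,y1,f):
    m=np.zeros(im.shape[:2],np.uint8);m[y0:y1,x0:x1]=f(im[y0:y1,x0:x1].astype(int))*255
    n,l,s,c=cv2.connectedComponentsWithStats(m);k=1+np.argmax(s[1:,4]);return (l==k),s[k],c[k]
white=lambda i:i[...,2]>165
for n,im,c,box in (("top",b,ct,(195,130,245,175)),("side",a,cs,(180,225,225,258))):
    m,s,ce=blob(im,*box,white);print(n,"cross",s,ce,plane(c,[ce],0.0005))
grey=lambda i:(abs(i[...,2]-i[...,0])<22)|((i[...,0]-i[...,2])<18)
m,s,ce=blob(b,245,170,310,215,grey);print(s,ce)
ms,ss,ces=blob(a,230,145,280,220,grey);print(ss,ces)
v=np.hstack([cv2.resize(x,(400,300),interpolation=0) for x in (b[168:216,246:310],np.dstack([m[168:216,246:310]*255]*3).astype(np.uint8))])
w=np.hstack([cv2.resize(x,(400,300),interpolation=0) for x in (a[145:220,225:325],np.dstack([ms[145:220,225:325]*255]*3).astype(np.uint8))])
cv2.imwrite("pics/m.png",np.vstack([v,w]))
E
```

```text
[149 144 110] [174 159 153] [19 19 18] [84 91 91] [65 65 47] [69 66 50]Traceback (most recent call last):
  File "<stdin>", line 11, in <module>
  File "<stdin>", line 8, in blob
    return _wrapfunc(a, 'argmax', axis=axis, out=out, **kwds)
    return bound(*args, **kwds)
ValueError: attempt to get argmax of an empty sequence
```

Run:
```python
from h import *
b=cv2.imread("pics/raw_top.png");a=cv2.imread("pics/raw_side.png")
ct=cam("top");cs=cam("side")
def blob(im,x0,y0,x1,y1,f):
    m=np.zeros(im.shape[:2],np.uint8);m[y0:y1,x0:x1]=f(im[y0:y1,x0:x1].astype(float))*255
    n,l,s,c=cv2.connectedComponentsWithStats(m)
    k=1+np.argmax(s[1:,4]);return (l==k),s[k],c[k]
white=lambda i:(i[...,2]/(i[...,0]+1)>.815)&(i[...,2]>110)
print(a[240,203],a[235,230])
for n,im,c,box in (("top",b,ct,(195,130,245,175)),("side",a,cs,(180,225,225,258))):
    m,s,ce=blob(im,*box,white);print(n,"cross",s,ce,plane(c,[ce],0.0005))
grey=lambda i:i[...,2]/(i[...,0]+1)>.83
m,s,ce=blob(b,245,170,310,215,grey);print(s,ce)
ms,ss,ces=blob(a,230,145,280,220,grey);print(ss,ces)
v=np.hstack([cv2.resize(x,(400,300),interpolation=0) for x in (b[168:216,246:310],np.dstack([m[168:216,246:310]*255]*3).astype(np.uint8))])
w=np.hstack([cv2.resize(x,(400,300),interpolation=0) for x in (a[145:220,225:325],np.dstack([ms[145:220,225:325]*255]*3).astype(np.uint8))])
cv2.imwrite("pics/m.png",np.vstack([v,w]))
```

```text
[214 217 215] [200 202 178]
top cross [207 142  23  22 289] [218.24913495 152.43252595] [[7.15078513e-01 1.29441421e-01 5.00000000e-04]]
side cross [ 180  225   45   33 1485] [202. 241.] [[7.16277159e-01 1.34848979e-01 5.00000000e-04]]
[253 179  49  30 774] [272.77002584 194.00387597]
[ 230  145   50   75 3748] [254.4909285  182.01600854]
```

View pics/m.png

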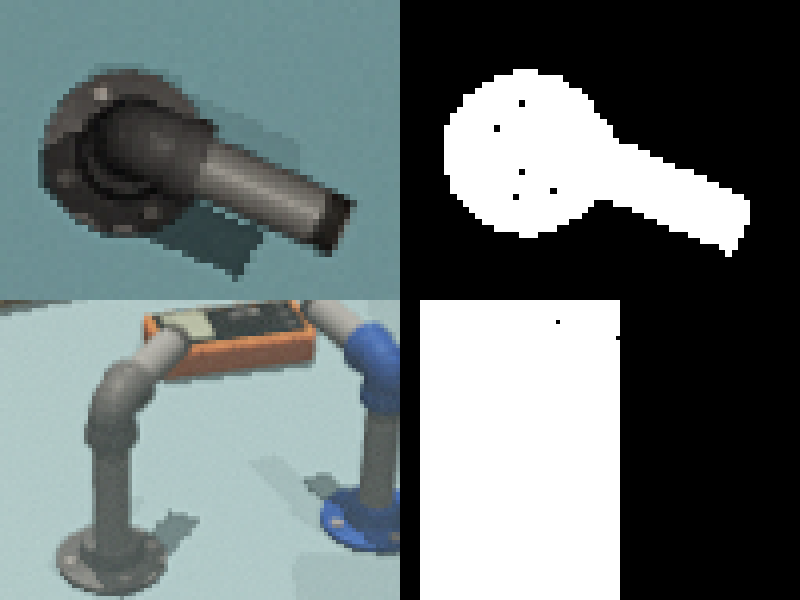

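Run:
```python
from h import *
b=cv2.imread("pics/raw_top.png");a=cv2.imread("pics/raw_side.png")
ct=cam("top");cs=cam("side")
def blob(im,x0,y0,x1,y1,f):
    m=np.zeros(im.shape[:2],np.uint8);m[y0:y1,x0:x1]=f(im[y0:y1,x0:x1].astype(float))*255
    n,l,s,c=cv2.connectedComponentsWithStats(m)
    k=1+np.argmax(s[1:,4]);return (l==k).astype(np.uint8),s[k],c[k]
m,s,ce=blob(a,180,225,225,258,lambda i:i[...,2]/(i[...,0]+1)>.95);print("cross side",s,ce,plane(cs,[ce],.0005))
m,s,ce=blob(b,245,170,310,215,lambda i:i[...,2]/(i[...,0]+1)>.83)
c=cv2.findContours(m,0,1)[0][0].reshape(-1,2).astype(float)
f=c[(c[:,0]<266)]
P=plane(ct,f,.008)[:,:2]
from scipy.optimize import least_squares
q=least_squares(lambda p:np.hypot(*(P-p[:2]).T)-p[2],[.55,-.04,.05]).x;print("flange circ",q)
# pipe
x,y=np.nonzero(m)[::-1];W=plane(ct,np.c_[x,y],.17)[:,:2]
d=W-q[:2];s_=d[np.hypot(*d.T)>.055]+q[:2]
# exclude points of flange
line=cv2.fitLine(s_.astype(np.float32),cv2.DIST_L2,0,.01,.01).ravel();v=line[:2]*np.sign(-line[1])
t=(s_-line[2:])@v;n=np.array([-v[1],v[0]])
print("dir",v,"bearing",np.arctan2(v[1],v[0]),"offset of axis from line",(q[:2]-line[2:])@n,"reach",((s_-q[:2])@v).max(),"width",np.ptp((s_-line[2:])@n))
cr=plane(ct,[[218.249,152.43]],.0005)[0,:2];e=cr-q[:2];print("cross",cr,"dist",np.hypot(*e),"bearing",np.arctan2(e[1],e[0]))
print("proj in side: flange, stub top, elbow",proj(cs,[[*q[:2],0],[*q[:2],.142],[*q[:2],.17]])-[225,145])
```

```text
cross side [188 232  29  18 263] [202.36882129 240.76045627] [[7.15295597e-01 1.33539441e-01 5.00000000e-04]]
flange circ [ 0.56820629 -0.05289092  0.04744202]
dir [-0.3973413 -0.9176709] bearing -1.9794141 offset of axis from line -0.001476135845896332 reach 0.12178483594598566 width 0.031783626770652613
cross [0.71508818 0.12944219] dist 0.23413596543041182 bearing 0.8926689326753744
proj in side: flange, stub top, elbow [[27.71592894 64.61283116]
 [27.6819859  31.78288506]
 [27.67492357 24.92088047]]
```

Run:
```python
from h import *
be=-1.979
manip.move_ptp(pos(be,.085,.25),ori(be,1))
manip.move_gripper(0.75)
cv2.imwrite("pics/w1.png",eyes.snapshot("wrist")[:,:,::-1])
manip.move_l(pos(be,.085,.17))
print(readout.read_time(),readout.read_force())
manip.move_gripper(0,25)
print(readout.read_time(),readout.read_finger_gap(),readout.read_force(),readout.read_moment())
b0=be-np.radians(12)
manip.move_l(pos(b0,.085,.17),ori(b0,1))
print(readout.read_time(),readout.read_finger_gap(),readout.read_force(),readout.read_moment(),readout.read_tcp_pos()-pos(b0,.085,.17))
cv2.imwrite("pics/t1.png",cv2.resize(eyes.snapshot("top")[:,:,::-1][140:240,200:340],(560,400)))
```

```text
3.2417 [ 0.22348883 -0.74686421  0.14343146]
3.625 0.37821188788193477 [ 0.66596099 -1.29711343  4.37509639] [-0.06086533 -0.16174759 -0.01625885]
3.9833 0.37868894658383134 [-1.15275912  0.6045286   6.8252059 ] [ 0.0100899   0.02761605 -0.37511634] [ 0.00064156 -0.0001619   0.0016091 ]
```

View pics/w1.png

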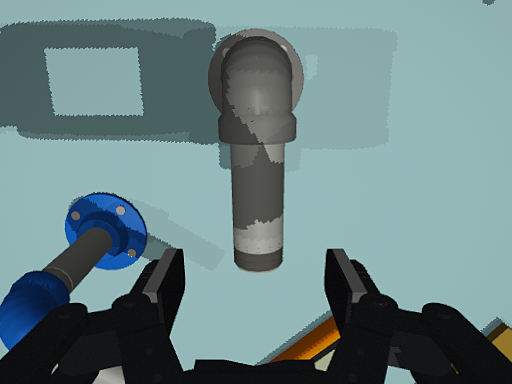

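The grip is centred and the elbow turns: moment about z is −0.38 N m and the finger gap matches the 33 mm pipe. Next I sweep to the regrasp point.

```bash
cat >> h.py <<'E'
B0=-1.979
def zz(be): return .17-.0023*(B0-be)/(2*np.pi)-.0005
def sweep(b,e,s):
    n=int(np.ceil(abs(e-b)/np.radians(16)))
    for be in np.linspace(b,e,n+1)[1:]:
        manip.move_l(pos(be,.085,zz(be)),ori(be,s),.12)
        f=readout.read_force()
        print(round(be,3),round(readout.read_time(),2),np.round(f,1),round(readout.read_moment()[2],2),round(readout.read_finger_gap(),3),flush=True)
        if np.linalg.norm(f)>40: print("STOP");return False
    return True
E
python3 - <<'E'
from h import *
b=B0-np.radians(12);e=-3.9
if sweep(b,e,1):
    manip.move_gripper(.75)
    manip.move_l(pos(e,.085,.24),None,.2)
    manip.move_ptp(pos(e,.085,.24),ori(e,-1))
    cv2.imwrite("pics/w2.png",eyes.snapshot("wrist")[:,:,::-1])
    print(readout.read_time())
E
```

```text
-2.433 4.42 [-2.9  0.9  9.9] -0.24 0.378
-2.677 4.82 [-2.4  1.4 10.3] -0.19 0.377
-2.922 5.21 [-1.9  1.9  8.9] -0.23 0.374
-3.166 5.6 [-3.6  1.1 10.6] -0.37 0.375
-3.411 5.99 [-2.5  1.3 10. ] -0.38 0.377
-3.655 6.38 [-3.3  1.9 10.4] -0.4 0.375
-3.9 6.78 [-1.5  2.6  9.5] -0.42 0.378
10.3917
```

View pics/w2.png

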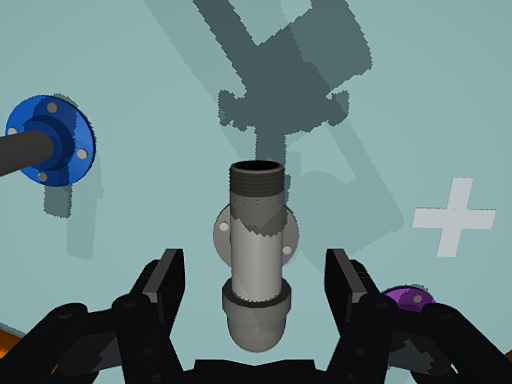

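The wrist view shows the elbow still well centred between the jaws at bearing −3.9, with the cross at about (455,217). I regrasp and sweep to about 8° short.

```bash
cat >> h.py <<'E'
def cross(im,c,f=lambda i:(i[...,0]>150)&(i[...,0]/(i[...,2]+1)>.92)):
    m=(f(im.astype(float))*255).astype(np.uint8);n,l,s,ce=cv2.connectedComponentsWithStats(m)
    for k in np.argsort(-s[1:,4])[:6]+1:
        print(s[k],np.round(plane(c,[ce[k]],.0005)[0],4))
E
python3 - <<'E'
from h import *
im=cv2.imread("pics/w2.png")[:,:,::-1];cross(im,cam("wrist",tool()))
e=-3.9
manip.move_l(pos(e,.085,zz(e)),None,.2)
manip.move_gripper(0,25)
f=-5.25
if sweep(e,f,-1):
    cv2.imwrite("pics/t3.png",eyes.snapshot("top")[:,:,::-1])
    manip.move_gripper(.75)
    manip.move_l(pos(f,.085,.27),None,.2)
    cv2.imwrite("pics/w3.png",eyes.snapshot("wrist")[:,:,::-1]);T=tool();np.save("T3",T)
    cross(cv2.imread("pics/w3.png")[:,:,::-1],cam("wrist",T))
    print(readout.read_time())
E
```

```text
[ 412  178   84   79 2645] [7.158e-01 1.313e-01 5.000e-04]
[251 231  11  45 187] [ 5.844e-01 -6.470e-02  5.000e-04]
[220 223   8   8  52] [ 5.378e-01 -7.220e-02  5.000e-04]
[ 77 150   9   8  48] [ 0.3686 -0.1251  0.0005]
[283 247   8   6  39] [ 6.102e-01 -3.900e-02  5.000e-04]
[  8 128   8   6  35] [ 0.2969 -0.1628  0.0005]
-4.17 11.7 [0.7 1.8 4.8] -0.31 0.377
-4.44 12.12 [1.8 1.3 4.8] -0.31 0.378
-4.71 12.53 [-0.   1.4  5.1] -0.35 0.377
-4.98 12.95 [1.9 0.5 5.5] -0.34 0.376
-5.25 13.37 [1.5 1.1 5.6] -0.4 0.374
[ 245  208   29   65 1068] [ 5.604e-01 -7.570e-02  5.000e-04]
[297  19  38  24 449] [7.409e-01 1.024e-01 5.000e-04]
[265  38  28  30 186] [6.931e-01 1.070e-01 5.000e-04]
[373 120   9   9  64] [ 7.519e-01 -1.790e-02  5.000e-04]
[418  60   9   9  62] [8.238e-01 1.630e-02 5.000e-04]
[281 240   5   7  31] [ 5.854e-01 -9.250e-02  5.000e-04]
14.5333
```

View pics/w3.png

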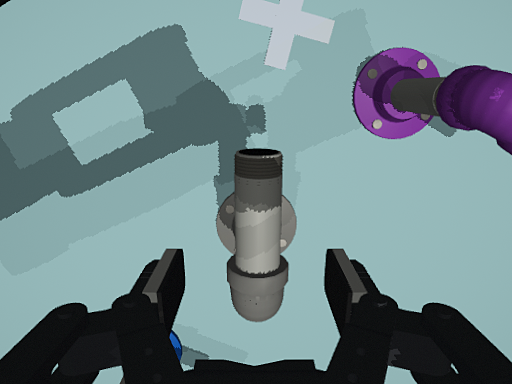

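Run:
```python
from h import *
f=-5.25
manip.move_ptp(pos(f,.15,.40),ori(f,-1)); manip.pause(.2)
T=tool();im=eyes.snapshot("wrist");np.save("T4",T);cv2.imwrite("pics/w4.png",im[:,:,::-1])
cv2.imwrite("pics/t4.png",cv2.resize(eyes.snapshot("top")[:,:,::-1],(800,600)))
c=cam("wrist",T);cross(im,c)
print(readout.read_time(), proj(c,[[*C,.0],pos(f,.12,.1685),pos(f,.06,.1685),[.7153,.1313,0]]).round(1))
```

```text
[251 207  14  57 533] [ 5.686e-01 -6.120e-02  5.000e-04]
[442 176  50  35 345] [ 8.990e-01 -1.724e-01  5.000e-04]
[245  67  24  18 108] [6.891e-01 1.608e-01 5.000e-04]
[287  78  26  22  75] [7.425e-01 1.056e-01 5.000e-04]
[342 155   7   6  32] [ 7.516e-01 -1.860e-02  5.000e-04]
[264  86   7  17  30] [6.963e-01 1.264e-01 5.000e-04]
15.4667 [[255.4 229.9]
 [254.9 190.8]
 [255.  241. ]
 [277.   83.4]]
```

View pics/w4.png

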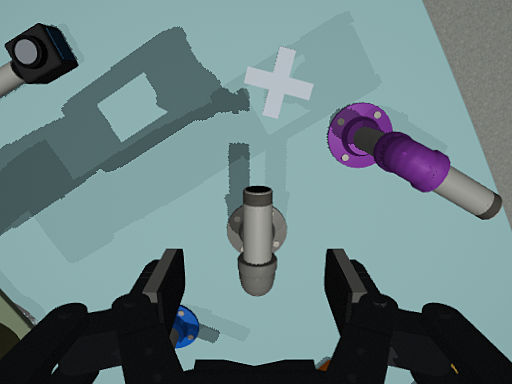

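```bash
cat >> h.py <<'E'
def measure(im,T,be):
    c=cam("wrist",T);i=im.astype(float);rb=i[...,0]/(i[...,2]+1)
    def big(m,near):
        n,l,s,ce=cv2.connectedComponentsWithStats((m*255).astype(np.uint8));k=l[near[1],near[0]];return l==k,s[k],ce[k]
    pc=proj(c,[[.7153,.1313,0]])[0]
    y,x=np.mgrid[:384,:512]
    # cross: white in a window round the prediction
    m=(rb>.85)&(np.hypot(x-pc[0],y-pc[1])<45)&(i.sum(2)>250)
    n,l,s,ce=cv2.connectedComponentsWithStats((m*255).astype(np.uint8));k=1+np.argmax(s[1:,4])
    hull=cv2.minAreaRect(np.argwhere(l==k)[:,::-1].astype(np.float32))
    X=plane(c,[ce[k],hull[0]],.0005);print("cross",s[k],ce[k].round(1),np.round(hull[0],1),X.round(4).tolist())
    # pipe and flange
    pf=proj(c,[pos(be,.09,.1685)])[0].round().astype(int)
    m=(rb>.86)&(np.hypot(x-pf[0],y-pf[1])<110)
    g,s,_=big(m,pf);g=cv2.morphologyEx(g.astype(np.uint8),cv2.MORPH_CLOSE,np.ones((3,3)))
    cont=max(cv2.findContours(g,0,1)[0],key=len).reshape(-1,2)
    W=plane(c,np.argwhere(g)[:,::-1],.1685)[:,:2];u=np.array([np.cos(be),np.sin(be)]);nn=np.array([-u[1],u[0]])
    r=(W-C)@u;t=(W-C)@nn;rows=[]
    for lo in np.arange(-.03,.13,.008):
        k=(r>=lo)&(r<lo+.008)
        if k.sum()>5: rows.append((lo+.004,t[k].min(),t[k].max()))
    rows=np.array(rows);mid=rows[:,1:].mean(1);w=rows[:,2]-rows[:,1]
    print(np.c_[rows[:,0],mid,w].round(4).tolist(),"rmax",r.max())
    return X,rows,g
E
python3 - <<'E'
from h import *
im=cv2.imread("pics/w4.png")[:,:,::-1];X,rows,g=measure(im,np.load("T4.npy"),-5.25)
E
```

```text
cross [ 244   46   70   73 2078] [278.3  82.3] [278.5  82. ] [[0.7177, 0.1317, 0.0005], [0.7181, 0.1319, 0.0005]]
[[-0.01, -0.0017, 0.0254], [-0.002, -0.0017, 0.0348], [0.006, -0.0017, 0.0371], [0.014, -0.0017, 0.0415], [0.022, -0.0017, 0.0436], [0.03, -0.0023, 0.0446], [0.038, -0.0023, 0.0444], [0.046, -0.0017, 0.0473], [0.054, -0.0017, 0.0585], [0.062, -0.0017, 0.0649], [0.07, -0.0017, 0.067], [0.078, -0.0017, 0.0666], [0.086, -0.0017, 0.064], [0.094, -0.0017, 0.0569], [0.102, -0.0011, 0.0443], [0.11, -0.0023, 0.0308], [0.118, -0.0023, 0.0306], [0.126, -0.0022, 0.0282]] rmax 0.1242948398091463
```

View pics/t4.png

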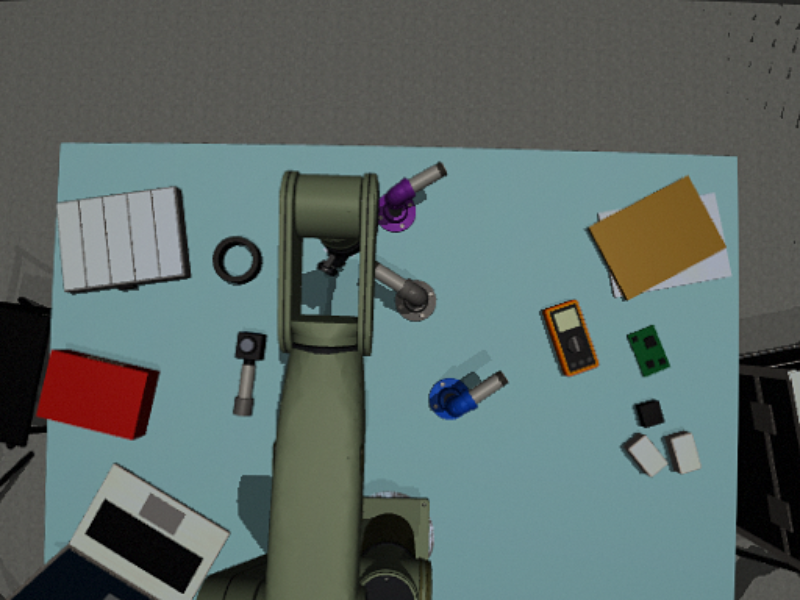

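Wrist measurements give the pipe bearing as about −5.255 and the cross bearing as 0.897 (−5.386). The top view gave −5.390, so they agree. About 7.5° remains.

Run:
```python
from h import *
f=-5.25;e=-5.384
manip.move_ptp(pos(f,.085,.25),ori(f,-1))
manip.move_l(pos(f,.085,zz(f)),None,.15)
manip.move_gripper(0,25)
sweep(f,e,-1)
manip.pause(.3);manip.move_gripper(.75)
manip.move_l(pos(e,.085,.27),None,.2)
manip.move_ptp(pos(e,.15,.40),ori(e,-1));manip.pause(.2)
T=tool();im=eyes.snapshot("wrist");np.save("T5",T);cv2.imwrite("pics/w5.png",im[:,:,::-1])
X,rows,g=measure(im,T,e)
t=rows[:,1:].mean(1);r=rows[:,0];k=(r<.04)|(r>.105)
sl,b=np.polyfit(r[k],t[k],1)
n=np.array([-np.sin(e),np.cos(e)]);Cw=C+n*b
be=e+sl
for x in X:
    d=x[:2]-Cw;print("pipe",be,"cross bearing",np.arctan2(d[1],d[0])-2*np.pi,"dist",np.hypot(*d))
print(readout.read_time())
```

```text
-5.384 17.52 [0.4 0.8 5.7] -0.45 0.379
cross [ 223   44   69   73 2093] [256.9  80.3] [256.8  79.8] [[0.718, 0.1316, 0.0005], [0.7184, 0.1323, 0.0005]]
[[-0.01, -0.0017, 0.0254], [-0.002, -0.0017, 0.0348], [0.006, -0.0011, 0.0382], [0.014, -0.0011, 0.0404], [0.022, -0.0017, 0.0436], [0.03, -0.0011, 0.0446], [0.038, -0.0011, 0.0444], [0.046, -0.0017, 0.0473], [0.054, -0.0017, 0.0584], [0.062, -0.0017, 0.0649], [0.07, -0.0016, 0.067], [0.078, -0.0017, 0.0666], [0.086, -0.0017, 0.064], [0.094, -0.0011, 0.0579], [0.102, -0.0011, 0.0443], [0.11, -0.0017, 0.0319], [0.118, -0.0011, 0.0306]] rmax 0.12425222362879355
pipe -5.383247989261928 cross bearing -5.388649494946807 dist 0.23765792262209146
pipe -5.383247989261928 cross bearing -5.38809395355913 dist 0.2384300330140388
19.7667
```

View pics/w5.png

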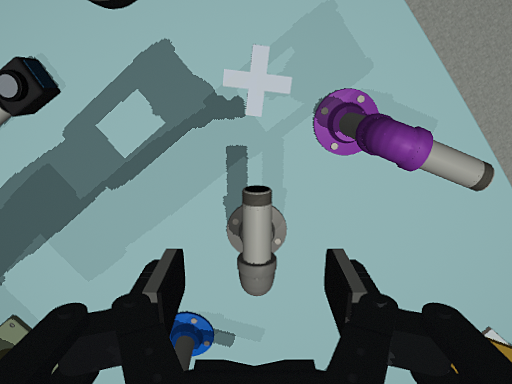

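The outlet (257,190), flange centre (257,230) and cross (257,80) now lie in one column. The pipe is within 0.3° of the cross and the gripper is clear of it.

```bash
python3 -c "
from cell import manip,readout
print(readout.read_force());manip.sign_off();print(readout.read_time())"
```

```text
[-0.0443479   0.41124126  0.49618059]
the job is handed in; nothing more can be done
the job is handed in; nothing more can be done
```

I screwed the grey elbow about 3.4 rad (195°) farther on, clockwise seen from above, and stopped with its open end pointing at the centre of the tape cross. It took two gripped sweeps, with one re-grip because the last joint would have run out of range. After a check from the wrist camera I gripped it again and turned it the last 7.5°. I then let go, backed off above it and handed the job in at about 20 s.

- **Aim:** in the last wrist picture the pipe's bearing was −5.383 rad and the cross's was −5.388 rad, so they differ by about 0.3°. The first top view put the cross at −5.390 rad, which agrees.
- **Forces:** the wrist force stayed at about 11 N or less in every reading, and was about zero at the end with the gripper clear.
- **Small disagreement:** the two cameras put the cross and the stub's axis 2–4 mm apart, about what the calibration allows. It changes the bearing by only about 0.3°.
- **Other things on the table:** the robot's path came near none of them, and the top view taken before the last 7.5° showed them where they began. I did not check them again from above afterwards.

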